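Open the humidifier's filler for refilling

ROBOT

A 6-joint arm with a two-finger parallel gripper is mounted at the origin on the work surface. World frame = base frame: x ahead of the robot, y to its left, z up, the work surface at z = 0. Lengths are in m, angles in rad, forces in N, time in s.
With the tool pointing down it reaches from about 0.275 to 0.975 m from the base axis. Payload 8.4 kg.
Tool frame: the origin (TCP) lies midway between the tips of the shut fingers; the grasp point (between the pads) lies 19 mm behind it (robot.grip_depth is the distance from the TCP to the grasp point, in m); z points along the fingers, y is the line along which they close (so a half turn about z gives the same grasp; the last joint's range is limited). The gripper opens to 92 mm and grips with 3 to 60 N. Pads are 20 mm wide; open, the fingers measure 128 mm over their backs; the gripper's body (75 mm by 189 mm) begins 69 mm behind the grasp point.
Start: joints at [-0.002, 0.353, 1.633, -0, 1.155, -0.002], TCP at [0.625, -0, 0.215] pointing down, gripper open.
Joint ranges: [-2.63, 2.63], [-0.92, 2.1], [0.06, 2.66], [-1.3, 4.44], [0, 2.69], [-3.02, 3.02]. Speed limits (rad/s): [2.22, 2.22, 2.79, 3.14, 3.14, 3.14].

INTERFACE

Orientations are given as a unit quaternion [x, y, z, w].
In Python, from rig import robot gives the robot as it stands.
- The arm moves only by the tool step_arm, never from a script. Its argument "steps" is a list of rows, each a list of 5 numbers: the closure, from -1 (fully open) to 1 (shut), then the shift along the tool's x, y, z in cm, then the turn about the tool's z in degrees. A call has 1 to 12 rows; each row shifts and turns the commanded pose from where the row before left it, along the tool's axes as they then stand; what a row does not reach is not made up. A row lasts 1/10 s, in which the tool goes at most 50 mm and 8.59 degrees, less where a joint would pass 70% of its speed; a pose out of reach is approached as far as the arm can. A call is refused whole if a number of a shift passes 5 or a number of a turn 8.59, either way. A call with a gripper value outside its range is refused whole. The fingers move at their own pace and stop on an object; "newtons" is the grip in N (left out, the last holds). Time passes only in rows, so rows that do not move let the fingers close. It gives the time, the measured TCP pose, the force, the opening and the grip force at its end, in the units of the state.
- robot.observe(): the state, without advancing time (a new reading comes with each control period).
- robot.read_camera(name): name is "scene" or "side" or "wrist"; returns a dict with "frame" (384x512x3 uint8, blue, green, red), "depth" (384x512 float32, m along the optical axis (not along the pixel's ray), 0 where there is no reading), "mtx" (3x3 intrinsics, pixels), "R" (3x3) and "t" (3): a world point X has camera coordinates R X + t. Camera axes: x right, y down, z forward; pixel columns grow to the right and rows downward; lengths in m; the calibration is good to about 2 mm. A picture is of the moment at which its call begins.
- robot.job_done(): hands the job in; it is judged then, once.
The state is a dict: "t": time; "qpos": joint angles; "qvel": joint speeds; "joint_efforts": joint torques, N m; "tool_pos": TCP position; "ee_rot": TCP orientation; "force": force on the tool from outside, world axes, zero at the start; "torque": the same for the moment, N m; "finger_gap": finger opening in m; "gripper_force": force on a finger pad.
Only numpy, scipy, OpenCV 4.12 (cv2) and the standard library are available. Lean on these libraries where they do the work, as an engineer would, in place of code of your own. Each camera call takes 0.05 s, during which the arm holds its last target. There are 200 camera calls.

TASK

Get the humidifier ready for refilling: flip its orange tab up and all the way back, then unscrew the blue filler cap underneath, turning it counter-clockwise until you feel it reach its stop, lift it out and set it down upright in the shallow black tray. Go by feel and gently: do not press hard on the cap, force it against its stop or pull at it while it is still locked, and do not let it drop. Leave everything else on the table where it is.

Things in the scene. Friction and masses are not known exactly. Their poses are not given: they have to be found in the camera images.
- tongue (a point): Thumb tongue of the orange flip tab: 14 mm wide, 8 thick, 40 long, in front of the round cover (56 mm across, 5 thick) that hides the cap. Point mid-width and mid-thickness, 15 mm from its free end, 108 mm from the hinge axis. Axes turn with the tab; shut: x from tongue to hinge, y along the hinge axis, z up, point 161 mm above the table with 55 mm of air beneath.
- hinge (a point): Middle of the tab's hinge axis, 161 mm above the table, fixed to the humidifier. y is the hinge axis; x points from the shut tongue to the back. The tab opens by the tongue swinging up and over towards +x of this frame. Two hinge pillars 7 mm wide stand here, 16 mm either side.
- tab_part (a joint): Angle of the flip tab (rad): 0 shut and level, 1.57 upright, 2.75 fully back at its stop. It stays where it is left; hinge friction takes about 1 N at the tongue.
- neck (a point): Centre of the filler neck's rim, 124 mm above the table; x towards the hinge, which is 55 mm behind and 37 higher. Neck 43 mm in outer diameter, standing 24 mm above the white top of the humidifier. The humidifier is fixed to the table, 220 (x) by 170 mm, 100 high; this point is 30 mm in front of its middle. Mist outlet at its back left, 18 mm high.
- cap_center (a point): Blue filler cap, 50-85 g. Point at the middle of its head (ribbed cylinder, 48 mm across, 26 high), z along its axis. Its foot ends 26 mm below: a 21 mm stem with two lugs, 33 mm across. In the neck at the start, point 140 mm above the table, head 3 mm clear of the rim (it can be pressed down 3 mm). See cap for the lock.
- cap: The same cap; origin at the centre of its foot. Lock: a spring of 8 N holds its lugs up under a lip. It turns counter-clockwise seen from above, with 0.05-0.3 N m, for 0.9 to 1.5 rad (it varies) to a firm stop. Only in about the last 0.15 rad is it free: the spring raises it up to 4 mm and it lifts straight out (15 mm). Keep below 45 N between cap and neck.
- tray_floor (a point): Centre of the inner floor of the shallow black tray, 4 mm above the table. The tray is fixed to the table, 120 x 120 mm outside, walls 4 mm thick and 16 mm high. It may stand on the left or the right (swapped with the disc case).
- mug: Blue ceramic mug, 80 mm wide, 92 mm high, origin under its centre. Leave alone.
- glue: White glue bottle with orange cap, 40 mm across, 110 mm high, origin under its centre. Leave alone.
- disc_case: Clear disc case, 125 x 142 x 10 mm, origin under its centre. Leave alone.
- eraser: Blackboard eraser, 80 x 45 x 34 mm, origin under its centre. Leave alone.
- tape: Roll of yellow tape lying flat, 90 mm across, 22 mm high, origin under its centre. Leave alone.
Mind the look-alikes: they are no part of the job. What is shaped like the part that bears tray_floor but purple is not meant.

How it is judged:
On the way, in this order (a step that is already met when the one before it is completed fails the run):
1. the tab is flipped well back (over 2.2 rad) (value of joint tab_part above 2.2 rad), for 0.2 s.
2. the cap, unscrewed, is out of the neck: its head's middle over 36 mm above the rim and still held (z of cap_center in the frame of neck above 0.036 m and contact force between the fingers and cap above 0.5 N), for 0.1 s.
At the end, for the whole second after the job is handed in: The tab is still flipped back (over 2.2 rad) and the cap stands upright (within 0.15 rad) on its foot on the tray's floor, its axis within 45 mm of the tray's centre along each side, at rest and released (value of joint tab_part above 2.2 rad and x of cap_center in the frame of tray_floor between -0.045 and 0.045 m and y of cap_center in the frame of tray_floor between -0.045 and 0.045 m and z of cap_center in the frame of tray_floor between 0.022 and 0.03 m and angle between cap_center's own z axis and vertical below 0.15 rad and linear speed of cap below 0.02 m/s); the robot touches nothing.
It fails at once if the cap was forced: over 45 N between cap and humidifier (pressed down, turned hard against the stop or pulled while locked) (contact force between cap and humidifier above 45 N).
It fails at once if the cap was dropped: moving faster than 0.5 m/s with no finger on it (linear speed of cap above 0.5 m/s and contact force between the fingers and cap below 0.01 N).
It fails at once if something else on the table was moved by more than 15 mm (distance of any of mug, glue, disc_case, eraser, tape from where it was at the start of the episode above 0.015 m).
It also fails if it takes over 72 s, if anything falls off the work surface, if the arm or the gripper's body presses on something with over 40 N, if the wrist force passes 120 N, or if a joint passes its speed limit or range.

## Working session

There is one attempt and no reset: what is moved stays moved. The work goes in short steps, Python scripts to look and compute and a tool call to move; the robot and the scene stay as the last step left them, time stands still between calls to the robot, and variables do not carry over. Pictures are saved under pics/ and viewed, at most 10 in all, crops included, and the job is handed in when it is done.

Besides the shell and the picture viewer there is one more tool, called after "Call:" by a JSON object that holds its "api" and its "payload", one argument or row to a line. step_arm: Moves the arm, as the interface text tells. Its arguments: {"type":"object","properties":{"steps":{"type":"array"},"newtons":{"type":"number"}},"required":["steps"]}

```bash
mkdir -p pics; ls; cat > h.py <<'E'
from rig import robot
import numpy as np, cv2
def shot(n):
    c=robot.read_camera(n); return c
def cloud(c):
    d=c["depth"]; v,u=np.indices(d.shape); K=c["mtx"]
    P=np.stack([(u-K[0,2])/K[0,0]*d,(v-K[1,2])/K[1,1]*d,d],-1)
    W=(P-c["t"])@c["R"]; W[d<=0]=np.nan
    return W
E
python3 - <<'E'
from h import *
a=shot("scene");b=shot("side")
for n,c in(("scene",a),("side",b)):
    np.savez("pics/%s0.npz"%n,**c)
    cv2.imwrite("pics/%s0.png"%n,c["frame"])
    print(n,-c["R"].T@c["t"],c["R"][2])
print(robot.observe())
E
```

```text
pics
scene [ 0.93043224 -0.60839684  0.70387145] [-0.43564584  0.63280609 -0.64013214]
side [0.27243624 0.68228436 0.64784245] [ 0.25688368 -0.78597136 -0.5623698 ]
{'t': 0.1, 'qpos': array([-2.38818925e-03,  3.53579233e-01,  1.63401703e+00,  1.78767310e-05,
        1.15521751e+00, -2.37731555e-03]), 'qvel': array([ 0.00064741, -0.00113809,  0.00028171,  0.00043372,  0.00047096,
        0.00031584]), 'joint_efforts': array([-8.71753400e-04, -5.94903338e+01, -3.34933627e+01,  6.98069832e-02,
        1.83198228e-02, -2.35421521e-05]), 'tool_pos': array([6.24571640e-01, 1.42841766e-05, 2.13956846e-01]), 'ee_rot': array([ 7.07113049e-01,  7.07100250e-01, -4.24904799e-04, -4.38523867e-04]), 'force': array([-0.40002002, -1.68821168, -0.0248712 ]), 'torque': array([-0.04252764, -0.02922611,  0.03635551]), 'gripper_force': 0.0, 'finger_gap': 0.09185467357245537}
```

View pics/scene0.png

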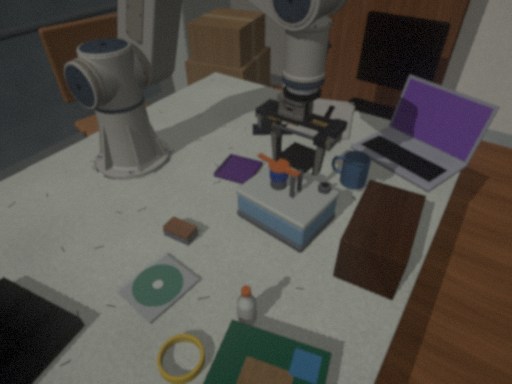

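View pics/side0.png

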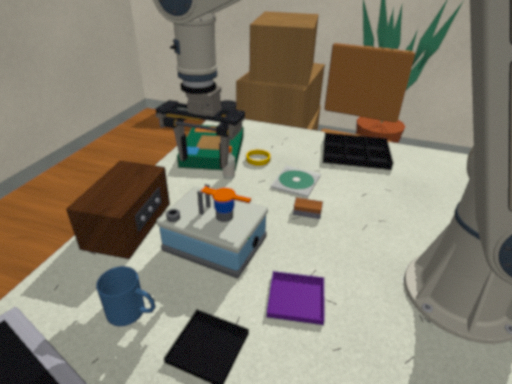

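The scene picture shows the humidifier (tab at about 280,165 px, blue cap at 279,182) with the gripper above it. In the side picture the tongue is at (245,199) and the pillars at (205,200).

Tray candidates in the side picture:
- **Black shallow tray (207,345):** this fits, as it is black, square and about 120 mm.
- **Purple tray (297,298):** the look-alike.
- **Black divided box (357,152):** larger and has compartments.

Next I'll confirm the choice and measure.

```bash
python3 - <<'E'
from h import *
S={n:dict(np.load("pics/%s0.npz"%n)) for n in("scene","side")}
c=S["side"]; f=c["frame"]
cv2.imwrite("pics/crop1.png",np.hstack([cv2.resize(f[160:290,140:290],(400,346),interpolation=2),cv2.resize(f[290:384,150:259],(400,346),interpolation=2)]))
for n,c in S.items():
    W=cloud(c); hsv=cv2.cvtColor(c["frame"],cv2.COLOR_BGR2HSV)
    box=(W[...,0]>.3)&(W[...,0]<.9)&(abs(W[...,1])<.25)
    H,Sa,V=[hsv[...,i] for i in range(3)]
    m=box&(H<18)&(Sa>170)&(W[...,2]>.14)&(W[...,2]<.2)
    P=W[m]; print(n,"orange",len(P),"z",np.percentile(P[:,2],[5,50,95]))
    if len(P):
        mu=np.median(P[:,:2],0); u,s,vt=np.linalg.svd(P[:,:2]-P[:,:2].mean(0)); print(mu,vt[0],np.percentile((P[:,:2]-mu)@vt[0],[0,2,98,100]),np.percentile((P[:,:2]-mu)@vt[1],[0,2,98,100]))
    m=box&(abs(W[...,2]-.1)<.006)&(Sa<60)
    P=W[m][:,:2].astype(np.float32); print("top",cv2.minAreaRect(P),P.shape)
    m=(V<45)&(W[...,2]<.03)&(W[...,2]>-.005)&(W[...,0]>.2)&(W[...,0]<.9)&(W[...,1]>.1)&(W[...,1]<.5)
    k,l,st,ce=cv2.connectedComponentsWithStats(m.astype(np.uint8))
    for i in range(1,k):
        if st[i,4]>150:
            P=W[l==i]; print("dark",ce[i],st[i,4],cv2.minAreaRect(P[:,:2].astype(np.float32)),np.percentile(P[:,2],[5,50,95]))
    m=box&(H>100)&(H<125)&(Sa>150)&(W[...,2]>.122)&(W[...,2]<.156)
    P=W[m];print("blue",len(P),P.mean(0),P.min(0),P.max(0))
E
```

```text
scene orange 93 z [0.16424578 0.16630839 0.16822606]
[0.56719684 0.03638368] [ 0.97821557 -0.20759167] [-0.02882333 -0.02216124  0.03710536  0.04396033] [-0.02524154 -0.02374166  0.01682247  0.01980119]
top ((0.6373120546340942, 0.029372230172157288), (0.17349356412887573, 0.32002225518226624), 82.81611633300781) (2805, 2)
dark [299.22813036 156.58833619] 583 ((0.48290297389030457, 0.3087087571620941), (0.12372740358114243, 0.1194755956530571), 85.90579223632812) [0.00209982 0.00459705 0.01410112]
dark [410.36486486 163.47837838] 740 ((0.7730441093444824, 0.48838338255882263), (0.09014388173818588, 0.25563764572143555), 71.43157196044922) [0.01489781 0.01721506 0.01930358]
blue 5 [0.56654815 0.01868382 0.14647929] [0.55531895 0.01514313 0.1375581 ] [0.57452708 0.02385901 0.15151416]
side orange 357 z [0.16448802 0.16763942 0.17197829]
[0.5568729  0.04618179] [-0.99162857  0.12912313] [-0.05594953 -0.05326109  0.06037583  0.06424617] [-0.02727643 -0.02390072  0.02058252  0.02241845]
top ((0.6359437704086304, 0.034363798797130585), (0.17545147240161896, 0.3155634105205536), 83.83489227294922) (3120, 2)
dark [206.93006993 347.50321678] 3575 ((0.48018038272857666, 0.31324729323387146), (0.11926183849573135, 0.11789454519748688), 86.30463409423828) [0.00309867 0.0050904  0.01608295]
dark [ 18.98382046 361.42849687] 1916 ((0.792474091053009, 0.46484968066215515), (0.05808660387992859, 0.1991504728794098), 71.5207748413086) [0.0159658  0.01772008 0.0194524 ]
blue 153 [0.55017301 0.05912612 0.14260377] [0.53476734 0.04460522 0.12549491] [0.57214083 0.0672574  0.15518842]
```

View pics/crop1.png

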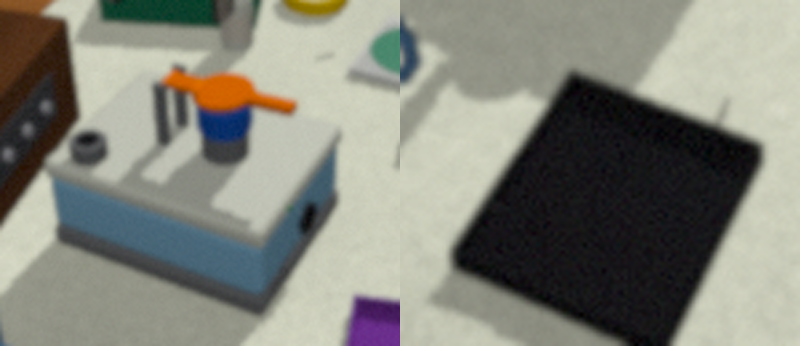

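The crop shows the orange tab over the blue cap, the two pillars behind it, and the plain open black tray (centre about 207,347 px in the side view), so the tray is confirmed. Next I'll refine the humidifier's pose from its top face.

```bash
python3 - <<'E'
from h import *
S={n:dict(np.load("pics/%s0.npz"%n)) for n in("scene","side")}
for n,c in S.items():
    W=cloud(c); hsv=cv2.cvtColor(c["frame"],cv2.COLOR_BGR2HSV)
    z=W[...,2]
    # top surface, incl. shaded
    m=(abs(z-.1)<.007)&(hsv[...,1]<70)&(hsv[...,2]>70)&(W[...,0]>.4)&(W[...,0]<.75)&(abs(W[...,1])<.16)
    m=cv2.morphologyEx(m.astype(np.uint8),cv2.MORPH_OPEN,np.ones((3,3)))
    k,l,st,ce=cv2.connectedComponentsWithStats(m); i=1+st[1:,4].argmax()
    print(n,cv2.minAreaRect(W[l==i][:,:2].astype(np.float32)),st[i])
    H=hsv[...,0]
    m=(H<18)&(hsv[...,1]>150)&(z>.14)&(z<.2)&(W[...,0]>.4)&(W[...,0]<.8)&(abs(W[...,1])<.2)
    # extreme tongue tip & disc
    P=W[m]
    for yaw in (-.10,-.12,-.14):
        d=np.array([np.cos(yaw),np.sin(yaw)]); e=np.array([-d[1],d[0]])
        s=P[:,:2]@d; t=P[:,:2]@e
        print(yaw,"s",s.min(),s.max(),"tongue t",np.percentile(t[s<s.min()+.025],[0,50,100]),"arm t",np.percentile(t[s>s.max()-.015],[0,50,100]),"disc t",t.min(),t.max())
E
```

```text
scene ((0.5891053676605225, 0.03461194783449173), (0.17010480165481567, 0.22069866955280304), 84.23164367675781) [ 236  167  103   61 2793]
-0.1 s 0.48937694304040125 0.6100494430109968 tongue t [0.0876971  0.09329534 0.09585303] arm t [0.08533455 0.09459518 0.10298749] disc t 0.06916218769649753 0.12201515774299006
-0.12 s 0.48739278635843714 0.6080106660395529 tongue t [0.09784372 0.10331676 0.10577645] arm t [0.09724366 0.10664465 0.11501005] disc t 0.08017559596302241 0.13300519660328328
-0.14 s 0.48521367906041346 0.6057286929083939 tongue t [0.1079512  0.11322859 0.11588526] arm t [0.10911387 0.11865147 0.12698661] disc t 0.09104575025842887 0.14394203515831414
side ((0.5881789326667786, 0.03796578198671341), (0.17231640219688416, 0.21981237828731537), 83.83489227294922) [ 157  186  111   63 3065]
-0.1 s 0.484568447369735 0.6071199089635569 tongue t [0.09339044 0.1015915  0.10473782] arm t [0.08180581 0.09660004 0.10731467] disc t 0.07397061623002092 0.1238044998147971
-0.12 s 0.4824814380903297 0.60501762539933 tongue t [0.1035219  0.11151402 0.11475443] arm t [0.09392134 0.10847692 0.11922261] disc t 0.08492330412965768 0.1348834066610214
-0.14 s 0.4802014426686883 0.6028781949298521 tongue t [0.11361195 0.12136806 0.12472515] arm t [0.10599929 0.12031041 0.13108287] disc t 0.09573848734701448 0.14590836194300272
```

Humidifier:
- The top measures 170 x 220 mm, which matches. Its centre is (0.5886, 0.0363) and its yaw about -0.104.
- That puts the neck at (0.559, 0.039), the hinge at (0.6135, 0.034) and the tongue at (0.506, 0.045).
- The tongue tip is predicted at s = 0.484 and measured at 0.4845.

Tray centre: (0.481, 0.312).

First move: go over the tongue and turn so the fingers close along the hinge axis.

Call:
{"api": "step_arm", "payload": {
  "steps": [
    [-1,1.5,-3.95,0,0],
    [-1,1.5,-3.95,0,0],
    [-1,1.5,-3.95,0,0],
    [-1,0,0,0,-8.4],
    [-1,0,0,0,-8.4],
    [-1,0,0,0,-8.4],
    [-1,0,0,0,-8.4],
    [-1,0,0,0,-8.4],
    [-1,0,0,0,-8.4],
    [-1,0,0,0,-8.4],
    [-1,0,0,0,-8.4],
    [-1,0,0,0,-8.4]
  ]
}}

```text
t: 1.3
tool_pos: [0.5062, 0.045, 0.2143]
ee_rot: [0.122, 0.992, -0.0, -0.0]
force: [0.7, -0.1, -1.1]
finger_gap: 0.0917
gripper_force: 0.0
```

Call:
{"api": "step_arm", "payload": {
  "steps": [
    [-1,0,0,0,-8.4],
    [-1,0,0,0,0],
    [-1,0,0,0,0]
  ]
}}

```text
t: 1.6
tool_pos: [0.5063, 0.045, 0.2144]
ee_rot: [0.055, 0.999, -0.0, -0.0]
force: [0.5, 0.1, 0.7]
finger_gap: 0.0919
gripper_force: 0.0
```

```bash
cat >> h.py <<'E'
from scipy.spatial.transform import Rotation as Ro
def st():
    o=robot.observe(); R=Ro.from_quat(o["ee_rot"]).as_matrix()
    print("t%.1f"%o["t"],"pos",o["tool_pos"].round(4),"yaw_y",np.degrees(np.arctan2(R[1,1],R[0,1])).round(2),"q",o["qpos"].round(2),"F",o["force"].round(1),"T",o["torque"].round(3),"gap",round(o["finger_gap"],4),"g",round(o["gripper_force"],1)); return o,R
def delta(target):
    o,R=st(); d=R.T@(np.array(target)-o["tool_pos"]); print("tool shift cm",(d*100).round(2)); return d
E
python3 - <<'E'
from h import *
delta([.5061,.0449,.142])
c=shot("wrist"); cv2.imwrite("pics/w1.png",c["frame"])
W=cloud(c); h=cv2.cvtColor(c["frame"],cv2.COLOR_BGR2HSV); z=W[...,2]
m=(h[...,0]<18)&(h[...,1]>150)&(z>.14)&(z<.2)
P=W[m]; d=np.array([.9946,-.1038]); e=np.array([.1038,.9946]); hg=np.array([.6135,.0337])
s=(P[:,:2]-hg)@d; t=(P[:,:2]-hg)@e
print(len(P),s.min(),s.max(),np.median(z[m]))
for a in np.arange(-.13,.02,.01):
    q=(s>a)&(s<a+.01)
    if q.sum()>5: print(round(a,2),q.sum(),np.percentile(t[q],[2,50,98]).round(4))
E
```

```text
t1.6 pos [0.5063 0.045  0.2144] yaw_y 83.75 q [ 0.09  0.17  1.88  0.    1.09 -1.38] F [0.5 0.1 0.7] T [ 0.044 -0.016 -0.014] gap 0.0919 g 0.0
tool shift cm [ 0.02 -0.01  7.24]
4352 -0.1236530821915516 0.00032249129331594385 0.16753948971047825
-0.13 119 [-0.0059  0.      0.0059]
-0.12 275 [-0.006  -0.      0.0059]
-0.11 257 [-0.0055  0.0006  0.0059]
-0.1 251 [-0.0062 -0.0001  0.0059]
-0.09 280 [-0.0107 -0.0002  0.0105]
-0.08 729 [-0.0199  0.0005  0.0207]
-0.07 904 [-0.0242  0.0004  0.0246]
-0.06 916 [-0.0253  0.0004  0.0258]
-0.05 47 [-0.0229  0.0076  0.0257]
-0.02 224 [-0.0088  0.0002  0.0092]
-0.01 348 [-0.0106  0.0002  0.011 ]
```

View pics/w1.png

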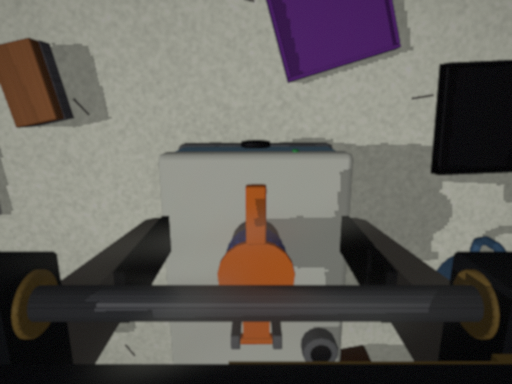

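The wrist view shows the tongue (256,213) centred between the fingers. The measured lateral offset is under 1 mm and the tip is at -0.1237 (expected -0.123). Next: descend and pinch.

Call:
{"api": "step_arm", "payload": {
  "steps": [
    [-0.3,0,0,1.8,0],
    [-0.3,0,0,1.8,0],
    [-0.3,0,0,1.8,0],
    [-0.3,0,0,1.8,0],
    [1,0,0,0,0],
    [1,0,0,0,0],
    [1,0,0,0,0],
    [1,0,0,0,0],
    [1,0,0,0,0],
    [1,0,0,0,0]
  ],
  "newtons": 10
}}

```text
t: 2.65
tool_pos: [0.5068, 0.0451, 0.143]
ee_rot: [0.052, 0.999, 0.0, 0.0]
force: [0.1, 4.7, -0.1]
finger_gap: 0.0143
gripper_force: 2.6
```

```bash
python3 - <<'E'
from h import *
st()
a=np.linspace(0,2.7,19)
x=.108*np.cos(a); z=.108*np.sin(a)
print(np.c_[np.diff(x)*100,-np.diff(z)*100].round(2).tolist())
E
```

```text
t2.6 pos [0.5068 0.0451 0.143 ] yaw_y 83.99 q [ 0.09  0.26  1.95  0.    0.93 -1.38] F [ 0.1  4.7 -0.1] T [ 0.916 -0.16   0.007] gap 0.0143 g 2.6
[[-0.12, -1.61], [-0.36, -1.58], [-0.59, -1.51], [-0.81, -1.4], [-1.01, -1.26], [-1.19, -1.1], [-1.34, -0.91], [-1.46, -0.7], [-1.55, -0.47], [-1.6, -0.24], [-1.62, 0.01], [-1.6, 0.25], [-1.54, 0.48], [-1.45, 0.71], [-1.33, 0.92], [-1.18, 1.11], [-1.0, 1.27], [-0.8, 1.41]]
```

The gap of 14.3 mm equals the tongue's width, so it is held. I'll follow the arc.

Call:
{"api": "step_arm", "payload": {
  "steps": [
    [1,0,0,0,0],
    [1,-0.12,0,-1.61,0],
    [1,-0.36,0,-1.58,0],
    [1,-0.59,0,-1.51,0],
    [1,-0.81,0,-1.4,0],
    [1,0,0,0,0]
  ]
}}

```text
t: 3.25
tool_pos: [0.5266, 0.0432, 0.2052]
ee_rot: [0.052, 0.999, 0.0, 0.001]
force: [-0.3, 1.9, 2.4]
finger_gap: 0.0141
gripper_force: 10.0
```

Call:
{"api": "step_arm", "payload": {
  "steps": [
    [1,-1.01,0,-1.26,0],
    [1,-1.19,0,-1.1,0],
    [1,-1.34,0,-0.91,0],
    [1,-1.46,0,-0.7,0],
    [1,-1.55,0,-0.47,0],
    [1,-1.6,0,-0.24,0],
    [1,-1.62,0,0.01,0],
    [1,0,0,0,0]
  ]
}}

```text
t: 4.05
tool_pos: [0.6231, 0.0329, 0.2493]
ee_rot: [0.052, 0.999, 0.0, -0.0]
force: [2.8, 1.1, -1.6]
finger_gap: 0.014
gripper_force: 10.0
```

Call:
{"api": "step_arm", "payload": {
  "steps": [
    [1,-1.6,0,0.25,0],
    [1,-1.54,0,0.48,0],
    [1,-1.45,0,0.71,0],
    [1,-1.33,0,0.92,0],
    [1,-1.18,0,1.11,0],
    [1,-1.0,0,1.27,0],
    [1,-0.8,0,1.41,0],
    [1,0,0,0,0],
    [1,0,0,0,0]
  ]
}}

```text
t: 4.95
tool_pos: [0.7122, 0.0235, 0.1875]
ee_rot: [0.052, 0.999, 0.0, 0.001]
force: [4.8, 1.9, 0.5]
finger_gap: 0.0139
gripper_force: 10.0
```

The tab angle comes out at about 2.7 rad. Next: release, rise, move over the neck and turn to the starting angle for unscrewing.

Call:
{"api": "step_arm", "payload": {
  "steps": [
    [-0.4,0,0,0,0],
    [-0.4,0,0,0,0],
    [-0.4,0,0,0,0],
    [-0.4,0,0,-3,0],
    [-0.4,0,0,-3,0],
    [-0.4,3.88,0,0,0],
    [-0.4,3.88,0,0,0],
    [-0.4,3.88,0,0,0],
    [-0.4,3.88,0,0,0],
    [-0.4,0,0,0,0],
    [-0.4,0,0,0,0]
  ]
}}

```text
t: 6.05
tool_pos: [0.5565, 0.0397, 0.2494]
ee_rot: [0.052, 0.999, -0.0, 0.001]
force: [0.6, -0.4, -0.3]
finger_gap: 0.0645
gripper_force: 0.0
```

```bash
python3 - <<'E'
from h import *
delta([.5588,.0394,.2])
out=[]
d=np.array([.9946,-.1038]); e=np.array([.1038,.9946]); hg=np.array([.6135,.0337]); nk=hg-.055*d
for n in("wrist","scene","side"):
    c=shot(n); out.append(cv2.resize(c["frame"],(400,300)))
    W=cloud(c); h=cv2.cvtColor(c["frame"],cv2.COLOR_BGR2HSV)
    s=(W[...,:2]-nk)@d; t=(W[...,:2]-nk)@e; z=W[...,2]
    m=(h[...,0]>100)&(h[...,0]<130)&(h[...,1]>120)&(abs(s)<.05)&(abs(t)<.05)&(z>.122)&(z<.17)
    tp=m&(z>.149)
    print(n,m.sum(),tp.sum(),np.nanmedian(z[tp]) if tp.any() else 0)
    if tp.sum()>20:
        print("top circle",cv2.minEnclosingCircle(np.c_[s[tp],t[tp]].astype(np.float32)),s[tp].min(),s[tp].max(),t[tp].min(),t[tp].max())
    o=(h[...,0]<18)&(h[...,1]>150)&(s>0.05)&(s<.2)&(abs(t)<.05)&(z>.12)
    if o.sum()>10:
        print("tab slope",np.polyfit(s[o],z[o],1),s[o].max(),z[o].max())
cv2.imwrite("pics/a2.png",np.hstack(out[:2]))
E
```

```text
t6.0 pos [0.5565 0.0397 0.2494] yaw_y 84.02 q [ 0.07  0.22  1.74 -0.    1.18 -1.4 ] F [ 0.6 -0.4 -0.3] T [ 0.146 -0.047 -0.028] gap 0.0645 g 0.0
tool shift cm [-0.23 -0.01  4.94]
wrist 2577 2465 0.15329492113036736
top circle ((-0.001642874558456242, 0.0004443178477231413), 0.023718321695923805) -0.024851826016371134 0.021225863372436468 -0.02312813219169309 0.02322660051127502
tab slope [0.5046644  0.13694441] 0.12375010599850852 0.20016053919071422
scene 213 148 0.15311625062213058
top circle ((0.0018776177894324064, -0.0016049507539719343), 0.023072049021720886) -0.020098062911780158 0.023851216512741913 -0.024196165633063847 0.021284004825529182
tab slope [0.52552158 0.13494108] 0.16155461581068048 0.22056751528890794
side 313 182 0.15395503313362083
top circle ((-0.0020294494461268187, 0.0037707616575062275), 0.022561978548765182) -0.02417455220629884 0.018993647341399945 -0.018056781489212085 0.025362241235980135
tab slope [0.51706775 0.13609587] 0.1634259537220558 0.2208245497158065
```

View pics/a2.png

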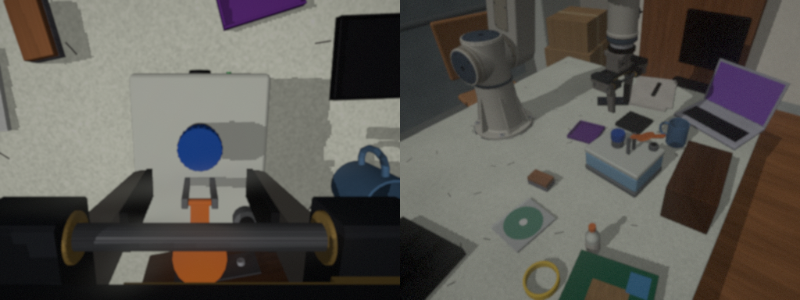

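The tab slope gives about 2.67 rad. The cap (200,147 in the left picture) is uncovered, with its top at 153 mm and radius 24 mm, both as described. Its centre is within about 1 mm of my neck estimate. Next: turn to the start angle, descend, then close.

Call:
{"api": "step_arm", "payload": {
  "steps": [
    [-0.4,-0.13,0,0,7.5],
    [-0.4,0,0,0,7.5],
    [-0.4,0,0,0,7.5],
    [-0.4,0,0,0,7.5],
    [-0.4,0,0,0,7.5],
    [-0.4,0,0,0,7.5],
    [-0.4,0,0,3,0],
    [-0.4,0,0,3,0],
    [-0.4,0,0,2.6,0],
    [-0.4,0,0,2,0],
    [-0.4,0,0,1.8,0],
    [-0.4,0,0,0,0]
  ]
}}

```text
t: 7.4
tool_pos: [0.557, 0.0393, 0.1221]
ee_rot: [0.431, 0.903, -0.001, -0.002]
force: [-0.3, -0.5, -0.6]
finger_gap: 0.0643
gripper_force: 0.0
```

Call:
{"api": "step_arm", "payload": {
  "steps": [
    [1,0,0,0,0],
    [1,0,0,0,0],
    [1,0,0,0,0],
    [1,0,0,0,0],
    [1,0,0,0,0],
    [1,0,0,0,0]
  ],
  "newtons": 12
}}

```text
t: 8.0
tool_pos: [0.5586, 0.0395, 0.1257]
ee_rot: [0.43, 0.903, 0.0, 0.001]
force: [0.1, -2.3, 7.2]
finger_gap: 0.0473
gripper_force: 12.0
```

```bash
python3 -c "
from h import *
st()"
```

```text
t8.0 pos [0.5586 0.0395 0.1257] yaw_y 39.0 q [ 0.07  0.35  1.85 -0.    0.93 -0.61] F [ 0.1 -2.3  7.2] T [-0.391  0.014  0.023] gap 0.0473 g 12.0
```

Call:
{"api": "step_arm", "payload": {
  "steps": [
    [1,0,0,0,-3],
    [1,0,0,0,-3],
    [1,0,0,0,-3],
    [1,0,0,0,-3],
    [1,0,0,0,-3]
  ]
}}

```text
t: 8.5
tool_pos: [0.5587, 0.04, 0.1257]
ee_rot: [0.308, 0.951, 0.001, 0.001]
force: [-0.6, 0.5, 4.9]
finger_gap: 0.0474
gripper_force: 12.0
```

```bash
python3 -c "
from h import *
st()
c=shot('side');f=c['frame'];cv2.imwrite('pics/s3.png',cv2.resize(f[150:260,150:300],(600,440)))"
```

```text
t8.5 pos [0.5587 0.04   0.1257] yaw_y 54.11 q [ 0.07  0.35  1.85  0.    0.93 -0.88] F [-0.6  0.5  4.9] T [ 0.18  -0.053 -0.06 ] gap 0.0474 g 12.0
```

Call:
{"api": "step_arm", "payload": {
  "steps": [
    [1,0,0,0,-3],
    [1,0,0,0,-3],
    [1,0,0,0,-3],
    [1,0,0,0,-3],
    [1,0,0,0,-3],
    [1,0,0,0,-3],
    [1,0,0,0,-3],
    [1,0,0,0,-3],
    [1,0,0,0,-3],
    [1,0,0,0,-3]
  ]
}}

```text
t: 9.55
tool_pos: [0.5587, 0.04, 0.1257]
ee_rot: [0.051, 0.999, 0.0, 0.001]
force: [0.6, -0.0, 5.9]
finger_gap: 0.0479
gripper_force: 12.0
```

```bash
python3 -c "
from h import *
st()"
```

```text
t9.6 pos [0.5587 0.04   0.1257] yaw_y 84.11 q [ 0.07  0.35  1.85  0.    0.93 -1.4 ] F [ 0.6 -0.   5.9] T [ 0.22  -0.037 -0.051] gap 0.0479 g 12.0
```

Call:
{"api": "step_arm", "payload": {
  "steps": [
    [1,0,0,0,-2],
    [1,0,0,0,-2],
    [1,0,0,0,-2]
  ]
}}

```text
t: 9.85
tool_pos: [0.5587, 0.04, 0.1257]
ee_rot: [-0.001, 1.0, 0.0, 0.001]
force: [0.2, 0.0, 6.8]
finger_gap: 0.0477
gripper_force: 12.0
```

```bash
python3 -c "
from h import *
st()"
```

```text
t9.8 pos [0.5587 0.04   0.1257] yaw_y 90.07 q [ 0.07  0.35  1.85  0.    0.93 -1.5 ] F [0.2 0.  6.8] T [ 0.258 -0.105 -0.029] gap 0.0477 g 12.0
```

Call:
{"api": "step_arm", "payload": {
  "steps": [
    [1,0,0,0,-2],
    [1,0,0,0,-2]
  ]
}}

```text
t: 10.05
tool_pos: [0.5587, 0.04, 0.1258]
ee_rot: [-0.036, 0.999, 0.0, 0.001]
force: [0.6, -0.5, 6.9]
finger_gap: 0.048
gripper_force: 12.0
```

```bash
python3 -c "
from h import *
st()"
```

```text
t10.1 pos [0.5587 0.04   0.1258] yaw_y 94.07 q [ 0.07  0.35  1.85  0.    0.93 -1.57] F [ 0.6 -0.5  6.9] T [ 0.179 -0.101 -0.034] gap 0.048 g 12.0
```

Call:
{"api": "step_arm", "payload": {
  "steps": [
    [1,0,0,0,-2],
    [1,0,0,0,-2]
  ]
}}

```text
t: 10.25
tool_pos: [0.5587, 0.04, 0.1258]
ee_rot: [-0.07, 0.998, 0.0, 0.001]
force: [-0.4, -0.2, 6.4]
finger_gap: 0.0476
gripper_force: 12.0
```

```bash
python3 -c "
from h import *
st()"
```

```text
t10.2 pos [0.5587 0.04   0.1258] yaw_y 98.07 q [ 0.07  0.35  1.85  0.    0.93 -1.64] F [-0.4 -0.2  6.4] T [ 0.234 -0.019 -0.073] gap 0.0476 g 12.0
```

Call:
{"api": "step_arm", "payload": {
  "steps": [
    [1,0,0,0,-2],
    [1,0,0,0,-2]
  ]
}}

```text
t: 10.45
tool_pos: [0.5586, 0.0401, 0.1258]
ee_rot: [-0.105, 0.994, 0.0, 0.001]
force: [-0.5, 1.6, 7.9]
finger_gap: 0.0479
gripper_force: 12.0
```

```bash
python3 -c "
from h import *
st()"
```

```text
t10.4 pos [0.5586 0.0401 0.1258] yaw_y 102.04 q [ 0.07  0.35  1.85  0.    0.93 -1.71] F [-0.5  1.6  7.9] T [ 0.327  0.092 -0.357] gap 0.0479 g 12.0
```

The torque jumped to 0.36 N m at about 1.1 rad, so this is the stop. I'll back off 2° and check.

Call:
{"api": "step_arm", "payload": {
  "steps": [
    [1,0,0,0,2],
    [1,0,0,0,0]
  ]
}}

```text
t: 10.65
tool_pos: [0.5586, 0.04, 0.1258]
ee_rot: [-0.087, 0.996, 0.0, 0.001]
force: [-1.1, 0.8, 6.6]
finger_gap: 0.0476
gripper_force: 12.0
```

```bash
python3 -c "
from h import *
st()"
```

```text
t10.7 pos [0.5586 0.04   0.1258] yaw_y 99.93 q [ 0.07  0.35  1.85  0.    0.93 -1.68] F [-1.1  0.8  6.6] T [ 0.222  0.115 -0.061] gap 0.0476 g 12.0
```

Call:
{"api": "step_arm", "payload": {
  "steps": [
    [1,0,0,-0.2,0],
    [1,0,0,-0.2,0],
    [1,0,0,0,0]
  ]
}}

```text
t: 10.95
tool_pos: [0.5585, 0.04, 0.1296]
ee_rot: [-0.087, 0.996, 0.0, 0.001]
force: [1.5, 2.3, 7.0]
finger_gap: 0.0479
gripper_force: 12.0
```

```bash
python3 -c "
from h import *
st()"
```

```text
t10.9 pos [0.5585 0.04   0.1296] yaw_y 99.99 q [ 0.07  0.35  1.85  0.    0.94 -1.68] F [1.5 2.3 7. ] T [ 0.529 -0.188 -0.071] gap 0.0479 g 12.0
```

It rose 4 mm with the spring still pushing up (no pull), so the cap is free. Lifting.

Call:
{"api": "step_arm", "payload": {
  "steps": [
    [1,0,0,-0.3,0],
    [1,0,0,-0.3,0],
    [1,0,0,-0.3,0],
    [1,0,0,0,0]
  ],
  "newtons": 18
}}

```text
t: 11.35
tool_pos: [0.5574, 0.0396, 0.1379]
ee_rot: [-0.087, 0.996, 0.0, -0.0]
force: [0.8, -0.5, -1.6]
finger_gap: 0.0478
gripper_force: 18.0
```

```bash
python3 -c "
from h import *
st()"
```

```text
t11.3 pos [0.5574 0.0396 0.1379] yaw_y 100.0 q [ 0.07  0.34  1.85  0.    0.96 -1.68] F [ 0.8 -0.5 -1.6] T [ 0.153 -0.044 -0.012] gap 0.0478 g 18.0
```

Call:
{"api": "step_arm", "payload": {
  "steps": [
    [1,0,0,-1,0],
    [1,0,0,-1.5,0],
    [1,0,0,-1.5,0],
    [1,0,0,-1.5,0],
    [1,0,0,-1.5,0],
    [1,0,0,0,0],
    [1,0,0,0,0],
    [1,0,0,0,0]
  ]
}}

```text
t: 12.15
tool_pos: [0.5572, 0.0396, 0.2071]
ee_rot: [-0.087, 0.996, 0.0, -0.001]
force: [0.1, 0.3, -0.7]
finger_gap: 0.0472
gripper_force: 18.0
```

```bash
python3 - <<'E'
from h import *
delta([.481,.3125,.2])
c=shot('side');cv2.imwrite('pics/s4.png',cv2.resize(c['frame'][100:384,100:400],(600,568)))
E
```

```text
t12.2 pos [0.5572 0.0396 0.2071] yaw_y 100.0 q [ 0.07  0.26  1.78  0.    1.1  -1.68] F [ 0.1  0.3 -0.7] T [ 0.11  -0.047  0.   ] gap 0.0472 g 18.0
tool shift cm [ 2.76 28.2   0.71]
```

View pics/s4.png

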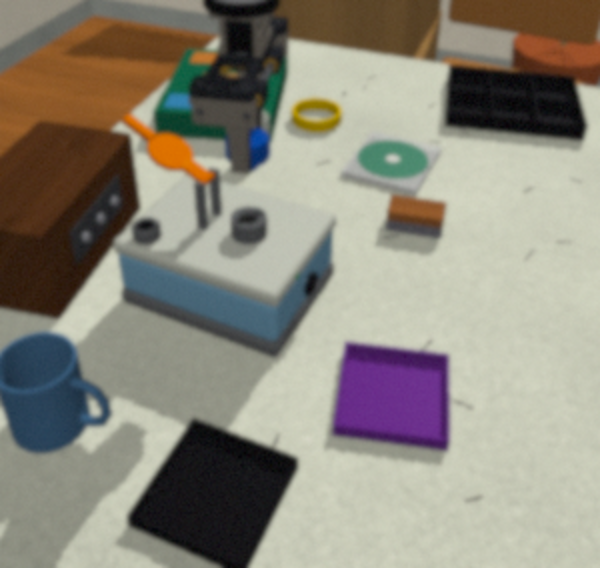

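The cap is held (248,147) and the neck is empty (248,222), with the tab still back. Carrying it to above the tray.

Call:
{"api": "step_arm", "payload": {
  "steps": [
    [1,0.2,2,0,0],
    [1,0.3,3,0,0],
    [1,0.4,4,0,0],
    [1,0.4,4,0,0],
    [1,0.4,4,0,0],
    [1,0.4,4,0,0],
    [1,0.3,3.2,0,0],
    [1,0.26,2.5,0,0],
    [1,0.1,1.5,0,0],
    [1,0,0,0,0],
    [1,0,0,0,0],
    [1,0,0,0,0]
  ]
}}

```text
t: 13.4
tool_pos: [0.4819, 0.3113, 0.2076]
ee_rot: [-0.087, 0.996, -0.0, -0.0]
force: [0.2, 0.5, -0.8]
finger_gap: 0.0475
gripper_force: 18.0
```

```bash
python3 - <<'E'
from h import *
delta([.481,.3125,.016])
out=[]
for n in("wrist","scene","side"):
    c=shot(n); W=cloud(c); h=cv2.cvtColor(c["frame"],cv2.COLOR_BGR2HSV); z=W[...,2]
    m=(h[...,0]>100)&(h[...,0]<130)&(h[...,1]>130)&(np.linalg.norm(W[...,:2]-[.481,.3125],axis=-1)<.045)&(z>.14)
    P=W[m]
    if len(P)>5: print(n,len(P),np.percentile(P[:,2],[1,50,99]).round(4),P.mean(0).round(4))
    m=(h[...,2]<50)&(z<.02)&(np.linalg.norm(W[...,:2]-[.481,.3125],axis=-1)<.1)
    if m.sum()>50: print("tray",m.sum(),cv2.minAreaRect(W[m][:,:2].astype(np.float32)))
    out.append(cv2.resize(c["frame"],(400,300)))
cv2.imwrite("pics/a5.png",np.hstack([out[0],out[2]]))
E
```

```text
t13.4 pos [0.4819 0.3113 0.2076] yaw_y 99.95 q [ 0.57  0.28  1.75 -0.    1.11 -1.17] F [ 0.2  0.5 -0.8] T [ 0.067 -0.029  0.033] gap 0.0475 g 18.0
tool shift cm [ 0.06  0.14 19.16]
wrist 8047 [0.2137 0.2349 0.2366] [0.4762 0.3099 0.2339]
tray 9139 ((0.48059070110321045, 0.311055451631546), (0.1166888177394867, 0.11634688079357147), 86.08950805664062)
scene 7 [0.234  0.235  0.2358] [0.4939 0.3144 0.2349]
tray 721 ((0.48230668902397156, 0.31001049280166626), (0.12424453347921371, 0.12043049186468124), 86.2734146118164)
side 362 [0.2132 0.2351 0.3953] [0.4669 0.3171 0.2426]
tray 3589 ((0.4800499677658081, 0.31311047077178955), (0.1192043200135231, 0.11827076971530914), 85.7808609008789)
```

View pics/a5.png

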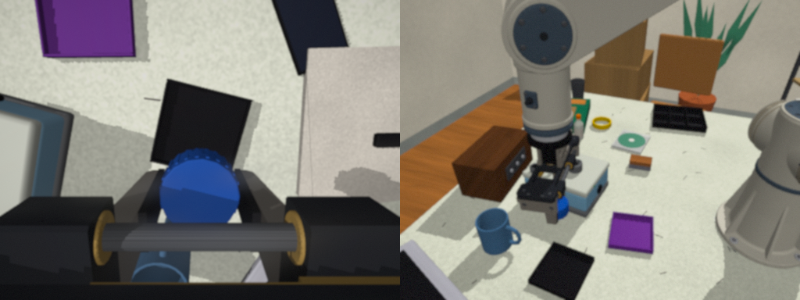

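The cap hangs upright over the tray, with its top at 0.235 so its foot is at about TCP - 0.012. There is a pale object right of the tray in the wrist view (350,150), so I'll check its height before descending.

```bash
python3 - <<'E'
from h import *
for n in("wrist","side"):
    W=cloud(shot(n)) if n=="wrist" else cloud(dict(np.load("pics/side0.npz")))
    for y0,y1 in((.375,.4),(.4,.43),(.43,.5)):
        m=(W[...,0]>.42)&(W[...,0]<.55)&(W[...,1]>y0)&(W[...,1]<y1)&(W[...,2]<.2)
        print(n,y0,m.sum(),np.percentile(W[m][:,2],[50,99]).round(3) if m.any() else "")
    m=(W[...,0]>.53)&(W[...,0]<.7)&(W[...,1]>.18)&(W[...,1]<.42)&(W[...,2]>.03)&(W[...,2]<.1)
    if m.any(): print("mug",W[m].min(0),W[m].max(0))
E
```

```text
wrist 0.375 2032 [0.    0.002]
wrist 0.4 2664 [0.    0.002]
wrist 0.43 7277 [0.012 0.015]
mug [0.60426986 0.25500637 0.03039286] [0.6999166  0.33092854 0.0938063 ]
side 0.375 513 [0.001 0.012]
side 0.4 54 [0.001 0.003]
side 0.43 0 
mug [0.60543157 0.25302126 0.03004228] [0.69992701 0.33290312 0.09582972]
```

Both are clear: the pale object is only 12 mm high, and the mug starts at x = 0.604. Descending.

Call:
{"api": "step_arm", "payload": {
  "steps": [
    [1,0,0,2,0],
    [1,0,0,3,0],
    [1,0,0,3,0],
    [1,0,0,3,0],
    [1,0,0,3,0],
    [1,0,0,2.2,0],
    [1,0,0,1,0],
    [1,0,0,0.4,0],
    [1,0,0,0,0],
    [1,0,0,0,0]
  ]
}}

```text
t: 14.6
tool_pos: [0.4824, 0.3129, 0.0328]
ee_rot: [-0.087, 0.996, 0.0, 0.001]
force: [0.4, -0.5, -0.4]
finger_gap: 0.0474
gripper_force: 18.0
```

Call:
{"api": "step_arm", "payload": {
  "steps": [
    [1,0,0,0.3,0],
    [1,0,0,0.3,0],
    [1,0,0,0.3,0],
    [1,0,0,0.3,0],
    [1,0,0,0,0],
    [1,0,0,0,0]
  ]
}}

```text
t: 15.2
tool_pos: [0.4816, 0.3125, 0.0196]
ee_rot: [-0.087, 0.996, -0.0, -0.0]
force: [0.3, -0.3, -0.8]
finger_gap: 0.0474
gripper_force: 18.0
```

Call:
{"api": "step_arm", "payload": {
  "steps": [
    [1,0,0,0.15,0],
    [1,0,0,0.15,0],
    [1,0,0,0,0],
    [1,0,0,0,0]
  ]
}}

```text
t: 15.6
tool_pos: [0.4816, 0.3125, 0.0167]
ee_rot: [-0.087, 0.996, -0.0, -0.0]
force: [0.4, -0.5, -0.3]
finger_gap: 0.0478
gripper_force: 18.0
```

Call:
{"api": "step_arm", "payload": {
  "steps": [
    [1,0,0,0.1,0],
    [1,0,0,0,0],
    [1,0,0,0,0]
  ]
}}

```text
t: 15.9
tool_pos: [0.4817, 0.3125, 0.0158]
ee_rot: [-0.087, 0.996, 0.0, -0.0]
force: [-0.3, 0.6, -0.4]
finger_gap: 0.0475
gripper_force: 18.0
```

Call:
{"api": "step_arm", "payload": {
  "steps": [
    [1,0,0,0.1,0],
    [1,0,0,0,0],
    [1,0,0,0,0]
  ]
}}

```text
t: 16.2
tool_pos: [0.4818, 0.3126, 0.0157]
ee_rot: [-0.087, 0.996, 0.0, 0.0]
force: [-2.9, -2.3, 11.3]
finger_gap: 0.0478
gripper_force: 18.0
```

Contact with the tray floor (11 N upward). Releasing to a partial opening, then straight up.

Call:
{"api": "step_arm", "payload": {
  "steps": [
    [-0.35,0,0,-0.05,0],
    [-0.35,0,0,0,0],
    [-0.35,0,0,0,0],
    [-0.35,0,0,0,0],
    [-0.35,0,0,-1,0],
    [-0.35,0,0,-2,0],
    [-0.35,0,0,-3,0],
    [-0.35,0,0,-3,0],
    [-0.35,0,0,-4,0],
    [-0.35,0,0,0,0],
    [-0.35,0,0,0,0]
  ]
}}

```text
t: 17.3
tool_pos: [0.4822, 0.3129, 0.1467]
ee_rot: [-0.087, 0.996, 0.001, 0.001]
force: [0.4, -0.2, 0.1]
finger_gap: 0.0619
gripper_force: 0.0
```

```bash
python3 - <<'E'
from h import *
st(); out=[]
for n in("wrist","side"):
    c=shot(n); W=cloud(c); h=cv2.cvtColor(c["frame"],cv2.COLOR_BGR2HSV); z=W[...,2]
    m=(h[...,0]>100)&(h[...,0]<130)&(h[...,1]>130)&(np.linalg.norm(W[...,:2]-[.481,.3125],axis=-1)<.05)&(z>.005)
    P=W[m]; T=P[P[:,2]>.037]; print(n,len(P),np.percentile(P[:,2],[1,50,99]).round(4),cv2.minEnclosingCircle(T[:,:2].astype(np.float32)),np.linalg.lstsq(np.c_[T,][:, :2]-T[:,:2].mean(0),T[:,2]-T[:,2].mean(),rcond=None)[0])
    m=(h[...,0]<18)&(h[...,1]>150)&(W[...,0]>.6)&(W[...,0]<.76)&(abs(W[...,1]-.03)<.05)&(z>.12)
    if m.sum()>20: print("tab slope",np.polyfit(W[m][:,0],z[m],1),m.sum())
    out.append(cv2.resize(c["frame"],(400,300)))
cv2.imwrite("pics/a6.png",np.hstack(out))
E
```

```text
t17.3 pos [0.4822 0.3129 0.1467] yaw_y 100.0 q [ 0.57  0.35  1.81  0.    0.98 -1.17] F [ 0.4 -0.2  0.1] T [ 0.12 -0.04  0.06] gap 0.0619 g 0.0
wrist 2665 [0.0059 0.0431 0.0448] ((0.4816077947616577, 0.31170621514320374), 0.024739310145378113) [0.01022927 0.00288177]
side 732 [0.0052 0.043  0.3286] ((0.47474029660224915, 0.3214016854763031), 0.034852441400289536) [-0.32607595  1.06571966]
```

View pics/a6.png

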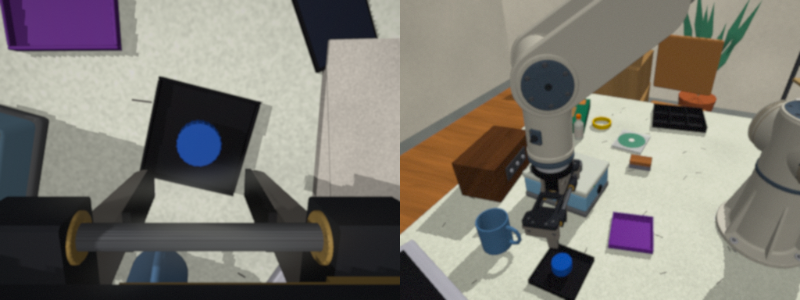

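The cap stands upright at the tray's centre (199,145 px in the wrist view). Its top is at 0.043, as expected, the tilt is about 0.01, and the gripper is clear. Handing in.

```bash
python3 -c "
from rig import robot
print(robot.job_done())"
```

```text
the job is handed in; nothing more can be done
None
```

I handed the job in at about 17 s; no verdict came back. The tab is flipped back (about 2.67 rad when last measured), and the cap was unscrewed to its stop, lifted out and set upright at the centre of the black tray, with nothing else touched.

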